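# Sort the washed small parts into their trays

### The arm

A 6-joint arm with a two-finger parallel gripper is mounted at the origin on the work surface. World frame = base frame: x ahead of the robot, y to its left, z up, the work surface at z = 0. Lengths are in mm, angles in rad, forces in N, time in s.
With the tool pointing down it reaches from about 250 to 850 mm from the base axis. Payload 12.5 kg.
Tool frame: the origin (TCP) lies on the centre line of the jaws, within the pads' length; the fingertips stand 19 mm ahead of it and the grasp point (between the pads) is the TCP; x points along the fingers, y is the direction in which the jaws open and shut, and the axes are right-handed (so a half turn about x gives the same grasp; the last joint's range is limited). The gripper opens to 93 mm and grips with 3 to 60 N. Pads are 15 mm wide; open, the fingers measure 128 mm over their backs; the gripper's body (75 mm by 188 mm) begins 65 mm behind the grasp point.
Start: joints at [1.199, 0.351, 1.652, -0, 1.139, -0.085], TCP at [155.555, 527.529, 237.633] pointing down, gripper open.
Joint ranges: [-2.75, 2.75], [-0.79, 2.1], [0.01, 2.65], [-1.57, 4.71], [0.07, 3.14], [-2.87, 2.87]. Speed limits (rad/s): [2.22, 2.22, 2.79, 3.14, 3.14, 3.14].

### API

Orientations are given as a unit quaternion [x, y, z, w].
In Python, from workcell import ctrl, vision gives the robot as it stands. The module is installed in compiled form; this text tells all that it offers.
- The arm moves only by the shell command python3 -m handwheel 'ROWS' [OPENING] [FORCE]. ROWS is JSON, a list of rows, each a list of 2 entries, a list of its own where there are three numbers: the shift along the world's x, y, z in units of 0.5 m (1.0 is 0.5 m), then the turn, a rotation vector about the world's x, y, z in units of 180 degrees (1.0 is 180 degrees). A call has 1 to 5 rows; each row is the pose to reach, as a shift and turn from the pose commanded when the call began, turning the shorter way round; what a row does not reach only later rows make up. A row lasts 1/8 s, in which the tool goes at most 62.5 mm and 10.7 degrees, less where a joint would pass 70% of its speed; a pose out of reach is approached as far as the arm can. A call with a number of a shift or a turn outside -1 to 1 is refused whole. A call with a gripper value outside its range is refused whole. OPENING is the closure, from -1 (fully open) to 1 (shut), so that 0 is half open, set as the call begins (- or left out, the last holds). The fingers move at their own pace and stop on an object; FORCE is the grip in N (left out, the last holds). Time passes only in rows, so rows that repeat a pose let the fingers close. It gives the time, the measured TCP pose, the force and the opening at its end, in the units of the state.
- ctrl.get_state(): the state, without advancing time (a new reading comes with each control period).
- vision.get_image(name): name is "scene" or "top" or "wrist"; returns a dict with "color" (384x512x3 uint8, red, green, blue), "fov_y" (degrees; the focal length in pixels is half the picture's height over the tangent of half this angle, whatever the lens; pixels are square), "cx", "cy" (the principal point, pixels), "world_to_cam" (4x4, takes a point from world to camera coordinates); the wrist camera has in their place "T_tool_cam" (4x4, takes a point from camera to tool coordinates, whose origin is the TCP and whose axes are the tool frame's). Camera axes: x right, y up, looking along -z (the intrinsics and any distortion apply to the point x, -y, -z); pixel columns grow to the right and rows downward; lengths in mm; the calibration is good to about 2 mm. The wrist camera is an equidistant fisheye: a pixel r from the principal point sees the ray r / f radians off the axis. A picture is of the moment at which its call begins: read the wrist's pose just before it. There is no depth.
- ctrl.close_job(): hands the job in, once; it reports no verdict.
The state is a dict: "clock": time; "joint_pos": joint angles; "dq": joint speeds; "effort": joint torques, N m; "tcp_pos": TCP position; "orientation": TCP orientation; "contact_force": force on the tool from outside, world axes, zero at the start; "ft_torque": the same for the moment, N m; "gripper_width": finger opening in mm.
Only numpy, scipy, OpenCV 4.12 (cv2) and the standard library are available. Lean on these libraries where they do the work, as an engineer would, in place of code of your own. Each camera call takes 0.05 s, during which the arm holds its last target.

### The job

The washed small parts of the apple dryer are mixed on the blue drip mat: put both steel ring cutters into the round tray, both grey dryer feet into the square tray and the apple corer into the long tray. Cutters and feet must end standing upright, the corer lying flat along its tray, each wholly inside on the tray's bottom and let go. Leave the green apple beside the trays and the little glass jar where they stand.

Things in the scene. Friction and masses are not known exactly. Their poses are not given: they have to be found in the camera images.
- cutter0: Ring cutter: a plain thin-walled stainless steel tube standing on end, open at top and bottom; outer diameter 46, inner 39, height 45, about 70 g. Origin: centre of its underside, z up. The two cutters are identical and both belong in the round tray.
- cutter1: Ring cutter: a plain thin-walled stainless steel tube standing on end, open at top and bottom; outer diameter 46, inner 39, height 45, about 70 g. Origin: centre of its underside, z up. The two cutters are identical and both belong in the round tray.
- foot0: Dryer foot: a solid grey plastic turned spacer standing upright; flange 44 diameter and 8 high at the bottom (tapering until 12), neck 28 diameter from 12 to 47 high, pin 16 diameter on top up to 55, about 60 g. Origin: centre of its underside, z up. The two feet are identical and both belong in the square tray.
- foot1: Dryer foot: a solid grey plastic turned spacer standing upright; flange 44 diameter and 8 high at the bottom (tapering until 12), neck 28 diameter from 12 to 47 high, pin 16 diameter on top up to 55, about 60 g. Origin: centre of its underside, z up. The two feet are identical and both belong in the square tray.
- corer: Apple corer lying on the mat: black plastic handle (a bar 90 long, 24 wide, 28 high) with a steel tube of 19 diameter that sticks 60 out of one end at mid-height (its underside 4.5 above the surface), 150 long overall, about 110 g, heavy in the handle. Origin: centre of the handle's underside; x along the corer, the tube lies at x from -45 to -105 and the handle's butt at x = +45; z up. Grip the handle at its middle, across its 24 width.
- round_tray: Round shallow aluminium tray, fixed: outer diameter 150, inner diameter 142, rim 15 above the bench, inner floor 3 above the bench. Origin: centre of its underside, z up.
- square_tray: Square shallow aluminium tray, fixed: outside 150 x 150, inside 142 x 142, rim 15 above the bench. The inner floor is 4 above the bench. Origin: centre of its underside, x and y along its sides, z up.
- long_tray: Long narrow shallow aluminium tray, fixed: outside 188 (x) by 92 (y), inside 180 by 84, rim 15 above the bench, inner floor 4 above the bench. Origin: centre of its underside, x along its length, z up. The corer fits either way round with its handle's middle about 30 from the tray's centre along x.
- apple: Single green apple standing on the bench behind the trays, 66 diameter, 62 high with a stalk to 70; leave it where it is. Origin: centre of its underside.
- jar: Small clear glass jar with a white cap, 36 diameter, 55 high, between the parts and the trays; leave it where it is. Origin: centre of its underside.

How it is judged (in metres and radians):
At the end, for the whole second after the job is handed in: Cutters upright on the round tray's floor within 50 mm of its centre; feet upright on the square tray's floor within 51 mm of its centre along each side; corer flat (0.05 rad) on the long tray's floor, along it (0.35 rad), handle's middle within 50 x 32 mm. All at rest and released (horizontal distance between each of cutter0, cutter1 and round_tray below 0.05 m and z of cutter0 in the frame of round_tray between -0.002 and 0.008 m and angle between each of cutter0, foot0, cutter1, foot1's own z axis and vertical below 0.08 rad and x of foot0 in the frame of square_tray between -0.051 and 0.051 m and y of foot0 in the frame of square_tray between -0.051 and 0.051 m and z of foot0 in the frame of square_tray between -0.002 and 0.008 m and z of cutter1 in the frame of round_tray between -0.002 and 0.008 m and x of foot1 in the frame of square_tray between -0.051 and 0.051 m and y of foot1 in the frame of square_tray between -0.051 and 0.051 m and z of foot1 in the frame of square_tray between -0.002 and 0.008 m and x of corer in the frame of long_tray between -0.05 and 0.05 m and y of corer in the frame of long_tray between -0.032 and 0.032 m and z of corer in the frame of long_tray between -0.002 and 0.008 m and angle between corer's own z axis and vertical below 0.05 rad and angle between the x axis of corer and the x axis of long_tray, either way round below 0.35 rad and linear speed of each of cutter0, cutter1, foot0, foot1, corer below 0.02 m/s and angular speed of each of cutter0, cutter1, foot0, foot1, corer below 0.2 rad/s and contact force between each of cutter0, cutter1, foot0, foot1, corer and the fingers below 0.05 N); the robot touches nothing.
It fails at once if the green apple is pushed more than 20 mm or tipped over (distance of apple from where it was at the start of the episode above 0.02 m or angle between apple's own z axis and vertical above 0.4 rad).
It fails at once if the glass jar is pushed more than 20 mm or tipped over (distance of jar from where it was at the start of the episode above 0.02 m or angle between jar's own z axis and vertical above 0.4 rad).
It also fails if it takes over 118 s, if anything falls off the work surface, if the arm or the gripper's body presses on something with over 40 N, if the wrist force passes 120 N, or if a joint passes its speed limit or range.

## Working session

There is one attempt and no reset: what is moved stays moved. The work goes in short steps, Python scripts to look and compute and a shell command to move; the robot and the scene stay as the last step left them, time stands still between calls to the robot, and variables do not carry over. Pictures are saved under pics/ and viewed, and the job is handed in when it is done.

```bash
mkdir -p pics
python3 - <<'E'
from workcell import ctrl, vision
import cv2, numpy as np
s=ctrl.get_state(); print(s)
for n in ["scene","top","wrist"]:
    i=vision.get_image(n); print(n,{k:(v if k!='color' else v.shape) for k,v in i.items()})
    cv2.imwrite(f"pics/{n}0.png",cv2.resize(i['color'][:,:,::-1],None,fx=1.5,fy=1.5))
    np.save(f"pics/{n}0.npy",i,allow_pickle=True)
E
```

```text
{'clock': 0.0, 'joint_pos': array([ 1.19942909e+00,  3.51236004e-01,  1.65243396e+00, -3.10771926e-06,
        1.13909990e+00, -8.46000009e-02]), 'dq': array([ 0.000743  , -0.00078517,  0.00018042,  0.0002174 ,  0.00220114,
        0.00061916]), 'effort': array([-9.21407227e-04, -4.97300792e+01, -2.85278678e+01,  6.99073775e-02,
        2.53433321e-02, -1.29384812e-04]), 'tcp_pos': array([155.42582014, 527.24003317, 237.09779522]), 'orientation': array([ 0.10063435,  0.69994361, -0.10144567,  0.69975742]), 'contact_force': array([-0.54649617, -0.40449856, -0.37528221]), 'ft_torque': array([0.01256815, 0.03121581, 0.04967955]), 'gripper_width': 93.28782627621138}
scene {'color': (384, 512, 3), 'fov_y': 42.27486678984872, 'cx': 252.7444160235465, 'cy': 189.43410987607885, 'world_to_cam': array([[-6.79438296e-01,  7.33538833e-01, -1.68636655e-02,
         3.87369427e+02],
       [-6.07314899e-01, -5.49329176e-01,  5.73939082e-01,
         2.90345058e+02],
       [ 4.11742901e-01,  4.00197747e-01,  8.18724341e-01,
        -1.31983934e+03],
       [ 0.00000000e+00,  0.00000000e+00,  0.000
[... 269 characters left out ...]
1, -3.16054269e-02,  1.69686336e-01,
        -5.61835578e+02],
       [-1.70057737e-01, -9.43960208e-03,  9.85388888e-01,
        -9.93085877e+02],
       [ 0.00000000e+00,  0.00000000e+00,  0.00000000e+00,
         1.00000000e+00]])}
wrist {'color': (384, 512, 3), 'fov_y': 65.70646984690485, 'cx': 256.42903312360255, 'cy': 191.0651132954306, 'T_tool_cam': array([[-5.50870657e-04,  2.81126759e-01, -9.59670486e-01,
        -1.46486031e+02],
       [ 9.99999699e-01, -3.69345887e-04, -6.82216983e-04,
        -8.43125041e-01],
       [-5.46239796e-04, -9.59670573e-01, -2.81126471e-01,
        -7.78039647e+01],
       [ 0.00000000e+00,  0.00000000e+00,  0.00000000e+00,
         1.00000000e+00]])}
```

View pics/top0.png

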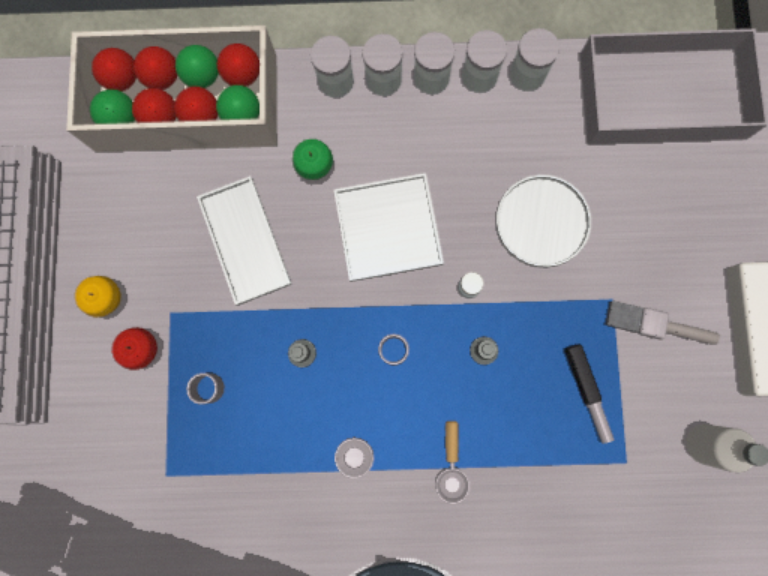

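View pics/scene0.png

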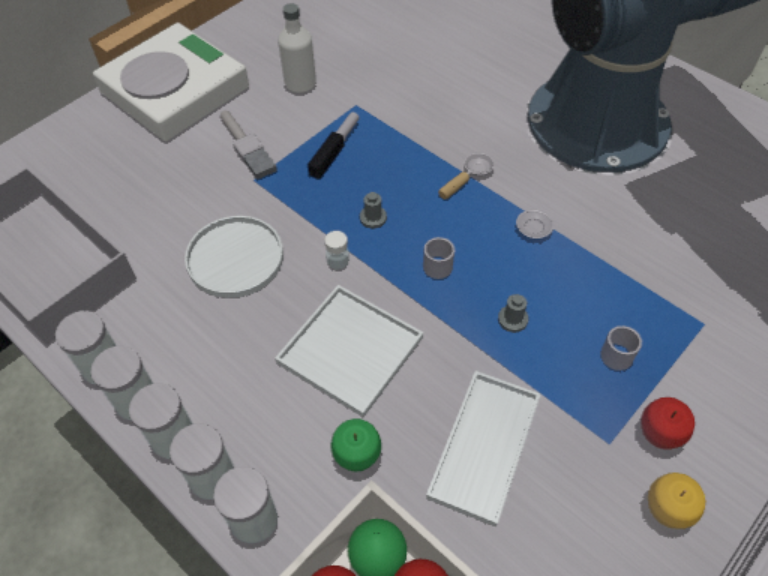

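View pics/wrist0.png

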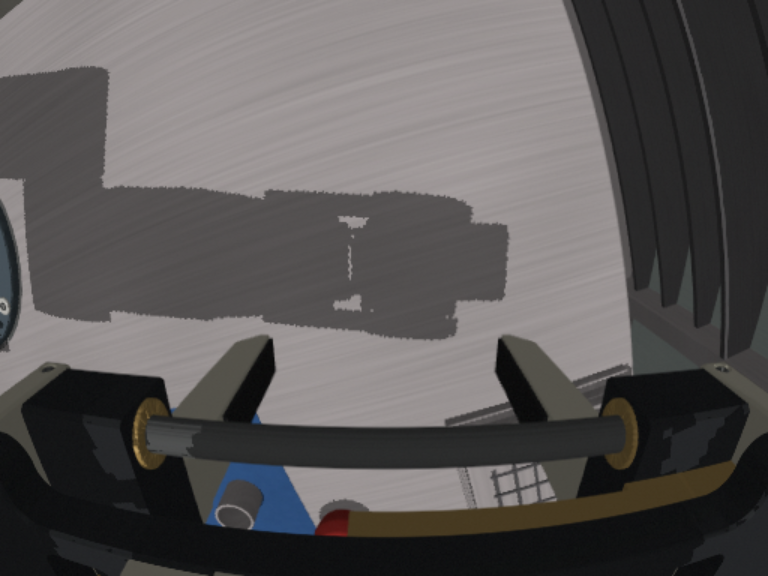

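```bash
cat > h.py <<'E'
import numpy as np, cv2
def ray(im,px):
    H=im['color'].shape[0]; f=H/2/np.tan(np.radians(im['fov_y'])/2)
    W=im['world_to_cam']; R=W[:3,:3]; c=-R.T@W[:3,3]
    d=R.T@np.array([(px[0]-im['cx'])/f,-(px[1]-im['cy'])/f,-1]); return c,d
def onz(im,px,z):
    c,d=ray(im,px); return c+d*(z-c[2])/d[2]
def proj(im,p):
    H=im['color'].shape[0]; f=H/2/np.tan(np.radians(im['fov_y'])/2)
    W=im['world_to_cam']; q=W[:3,:3]@np.array(p)+W[:3,3]
    return np.array([im['cx']+f*q[0]/-q[2], im['cy']-f*q[1]/-q[2]])
def load(n): return np.load(f'pics/{n}.npy',allow_pickle=True).item()
E
python3 - <<'E'
from h import *
t=load('top0'); s=load('scene0')
def crop(im,x0,y0,x1,y1,f,name):
    cv2.imwrite(name,cv2.resize(im['color'][y0:y1,x0:x1,::-1],None,fx=f,fy=f,interpolation=cv2.INTER_CUBIC))
crop(t,105,195,425,320,2.5,'pics/tc1.png')
crop(t,125,110,405,210,2.8,'pics/tc2.png')
# trays: bright white mask
for n,im in (('top',t),('scene',s)):
    g=im['color'].astype(int); 
    m=((g.min(2)>195)).astype(np.uint8)
    m=cv2.morphologyEx(m,cv2.MORPH_CLOSE,np.ones((7,7),np.uint8))
    cs,_=cv2.findContours(m,cv2.RETR_EXTERNAL,cv2.CHAIN_APPROX_NONE)
    for c in cs:
        if cv2.contourArea(c)>300:
            r=cv2.minAreaRect(c); b=cv2.boxPoints(r)
            print(n,cv2.contourArea(c),np.round(r[0],1),np.round(r[1],1),np.round(onz(im,r[0],15),0)[:2],[np.round(onz(im,p,15)[:2]).tolist() for p in b])
# dist blobs on mat
im=t;hsv=cv2.cvtColor(im['color'],cv2.COLOR_RGB2HSV)
blue=((hsv[:,:,0]>100)&(hsv[:,:,0]<125)&(hsv[:,:,1]>120)).astype(np.uint8)
hull=np.zeros_like(blue);c=max(cv2.findContours(blue,0,1)[0],key=cv2.contourArea);cv2.fillConvexPoly(hull,cv2.convexHull(c),1)
m=((hull==1)&(blue==0)).astype(np.uint8)
for c in cv2.findContours(m,0,1)[0]:
    if cv2.contourArea(c)>60: print('mat blob',cv2.minAreaRect(c))
E
```

```text
top 959.5 [503.  218.5] [87. 16.] [ 451. -559.] [[553.0, -553.0], [552.0, -590.0], [352.0, -566.0], [353.0, -530.0]]
top 2823.5 [161.2 159.7] [76.3 39.3] [616. 232.] [[689.0, 309.0], [721.0, 220.0], [544.0, 156.0], [514.0, 243.0]]
top 2888.5 [362.  146.5] [59. 62.] [ 632. -247.] [[707.0, -178.0], [702.0, -326.0], [559.0, -315.0], [563.0, -170.0]]
top 3757.0 [258.3 150.5] [61.4 63.9] [630.  -0.] [[694.0, 87.0], [717.0, -65.0], [568.0, -85.0], [546.0, 63.0]]
scene 3796.0 [321.3 297.1] [50.  89.8] [625. 231.] [[726.0, 222.0], [551.0, 149.0], [515.0, 242.0], [690.0, 304.0]]
scene 2702.0 [234.  232.3] [64.1 62.7] [635.   6.] [[711.0, -48.0], [568.0, -87.0], [557.0, 62.0], [694.0, 90.0]]
scene 489.0 [127.4  58. ] [16.3 69.2] [ 435. -595.] [[521.0, -636.0], [320.0, -616.0], [347.0, -552.0], [542.0, -575.0]]
mat blob ((231.5, 302.5), (23.0, 35.0), 90.0)
mat blob ((299.4145202636719, 298.095947265625), (16.846391677856445, 36.3400764465332), 21.161258697509766)
mat blob ((136.5, 258.5), (21.0, 25.0), 90.0)
mat blob ((393.402099609375, 262.3453674316406), (68.85218811035156, 11.989900588989258), 68.96248626708984)
mat blob ((201.0, 235.0), (18.0, 18.0), 90.0)
mat blob ((322.0, 233.0), (18.0, 18.0), 90.0)
mat blob ((262.00006103515625, 232.50003051757812), (20.57182502746582, 20.124608993530273), 63.43495178222656)
```

```bash
sleep 1; ls pics
```

```text
scene0.npy
scene0.png
tc1.png
tc2.png
top0.npy
top0.png
wrist0.npy
wrist0.png
```

View pics/tc1.png

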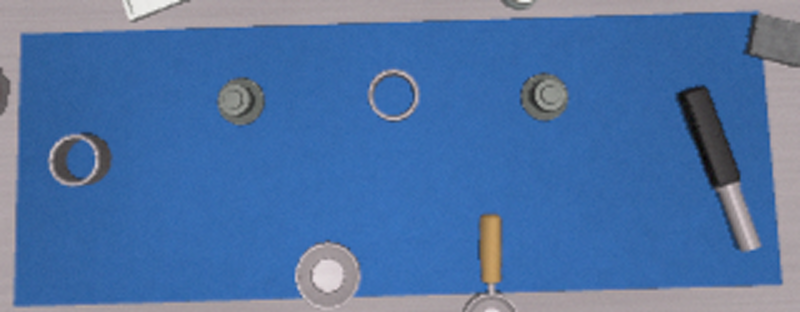

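View pics/tc2.png

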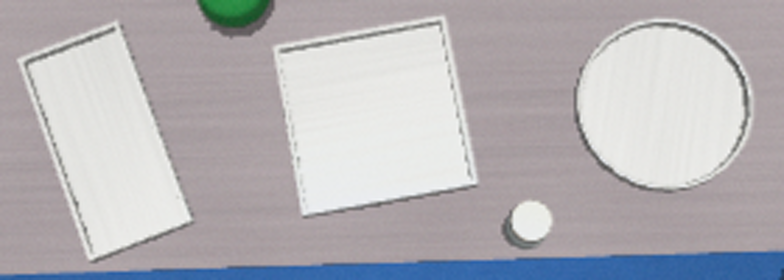

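Run:
```python
from h import *
t=load('top0'); s=load('scene0')
a=lambda p:((p[0]+.5)/2.5-.5+105,(p[1]+.5)/2.5-.5+195)
b=lambda p:((p[0]+.5)/2.8-.5+125,(p[1]+.5)/2.8-.5+110)
c=lambda p:((p[0]+.5)/1.5-.5,(p[1]+.5)/1.5-.5)
def P(n,im,px,z): print(n,np.round(onz(im,px,z)[:2],1))
P('cutA',t,a((75,160)),45);P('cutB',t,a((393.5,95.5)),45)
P('cutA s',s,c((624,340)),45);P('cutB s',s,c((439,249)),45)
P('footA pin',t,a((234,98)),55);P('footA fl',t,a((240.5,101.5)),6)
P('footB pin',t,a((549,94)),55);P('footB fl',t,a((544,97)),6)
P('footA s',s,c((517,300)),55);P('footB s',s,c((373,197)),55)
P('corer butt',t,a((692,92)),28);P('corer hend',t,a((728,186)),14);P('tube end',t,a((748,247)),14)
P('corer s butt',s,c((317,169)),14);P('s joint',s,c((341,133)),14);P('tube end s',s,c((354,117)),14)
P('jar',t,b((531,220)),55);P('jar s',s,c((336,240)),55)
P('round',t,b((664,104)),15);P('round s',s,c((234,253)),15)
for n,k in (('sq',((274,45),(444,16),(478,183),(303,216))),('long',((18,60),(120,20),(193,220),(91,262)))):
    q=np.array([onz(t,b(p),15)[:2] for p in k]); print(n,q.round(),q.mean(0).round(1),[round(np.linalg.norm(q[i]-q[i-1]),1) for i in range(4)])
P('apple',t,c((312,158)),55); P('apple s',s,c((355,437)),55)
for n,k in (('sq s',((340,289),(422,340),(361,410),(278,356))),('long s',((478,374),(539,399),(496,520),(429,494)))):
    q=np.array([onz(s,c(p),15)[:2] for p in k]); print(n,q.round(),q.mean(0).round(1))
```

```text
cutA [385.  282.6]
cutB [433.6  -3.5]
cutA s [387.7 284.1]
cutB s [436.3  -2.4]
footA pin [435.2 138.5]
footA fl [434.2 139.7]
footB pin [ 430.3 -141.7]
footB fl [ 429.8 -143.1]
footA s [438.5 140.8]
footB s [ 433.2 -139. ]
corer butt [ 429.4 -275. ]
corer hend [ 344.2 -304.8]
tube end [ 289.9 -318.4]
corer s butt [ 424.3 -276.8]
s joint [ 336.4 -307. ]
tube end s [ 292.3 -318.1]
jar [ 529.7 -124.5]
jar s [ 531.9 -121.8]
round [ 631.2 -246.6]
round s [ 634.2 -244.7]
sq [[694.  84.]
 [715. -63.]
 [568. -86.]
 [545.  62.]] [ 6.306e+02 -6.000e-01] [np.float64(151.1), np.float64(148.6), np.float64(148.8), np.float64(149.9)]
long [[688. 305.]
 [721. 217.]
 [544. 155.]
 [511. 241.]] [616.4 229.4] [np.float64(188.3), np.float64(93.8), np.float64(187.6), np.float64(91.8)]
apple [733.6 114.2]
apple s [737.8 115.3]
sq s [[573. -77.]
 [557.  71.]
 [693.  81.]
 [712. -61.]] [633.9   3.5]
long s [[547. 162.]
 [522. 246.]
 [689. 303.]
 [719. 222.]] [619.  233.3]
```

```bash
cat > go.py <<'E'
import sys,numpy as np
from workcell import ctrl
from scipy.spatial.transform import Rotation as R
s=ctrl.get_state(); r=R.from_quat(s['orientation']).as_matrix()
t=np.array([float(v) for v in sys.argv[1:4]]); d=(t-s['tcp_pos'])/500
y=r[:,1]; a=np.degrees(np.arctan2(y[1],y[0]))
print('clk',round(s['clock'],2),'tcp',s['tcp_pos'].round(1),'jaw',round(a,1),'xaxis',r[:,0].round(3),'w',round(s['gripper_width'],1),'q',s['joint_pos'].round(2))
print('shift',d.round(4),'rows',np.linalg.norm(d)*8)
if len(sys.argv)>4:
    da=(float(sys.argv[4])-a+180)%360-180; print('turnz',round(da/180,4))
E
python3 -m handwheel '[[[0.462,-0.488,-0.175],[0,0,-0.409]],[[0.462,-0.488,-0.175],[0,0,-0.409]],[[0.462,-0.488,-0.175],[0,0,-0.409]],[[0.462,-0.488,-0.175],[0,0,-0.409]],[[0.462,-0.488,-0.175],[0,0,-0.409]]]' -1 15
python3 go.py 386.5 283.4 120 0
```

```text
clock: 0.78
tcp_pos: [364.5, 306.4, 158.5]
orientation: [0.408, 0.577, -0.408, 0.578]
contact_force: [0.9, 0.2, -0.4]
gripper_width: 92.9
clk 0.78 tcp [364.5 306.4 158.5] jaw 19.5 xaxis [ 0.  0. -1.] w 92.9 q [0.6  0.33 1.91 0.   0.9  0.26]
shift [ 0.044 -0.046 -0.077] rows 0.7986506826875118
turnz -0.1084
```

```bash
python3 -m handwheel '[[[0.044,-0.046,-0.077],[0,0,-0.108]],[[0.044,-0.046,-0.077],[0,0,-0.108]],[[0.044,-0.046,-0.17],[0,0,-0.108]],[[0.044,-0.046,-0.265],[0,0,-0.108]],[[0.044,-0.046,-0.265],[0,0,-0.108]]]' 
python3 go.py 386.5 283.4 26 0
python3 - <<'E'
from workcell import vision
import cv2
i=vision.get_image('wrist');cv2.imwrite('pics/w1.png',i['color'][:,:,::-1])
E
```

```text
clock: 1.4
tcp_pos: [383.8, 283.8, 24.2]
orientation: [0.496, 0.502, -0.5, 0.501]
contact_force: [-0.4, -0.7, 1.2]
gripper_width: 92.8
clk 1.4 tcp [383.8 283.8  24.2] jaw 0.4 xaxis [-0.005 -0.003 -1.   ] w 92.8 q [0.54 0.57 1.97 0.   0.6  0.53]
shift [ 0.0055 -0.0009  0.0037] rows 0.053241117197129886
turnz -0.0023
```

View pics/w1.png

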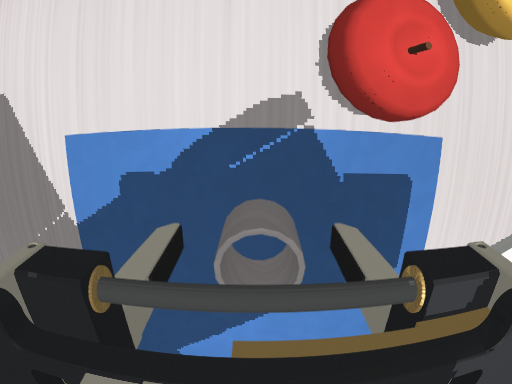

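Wrist view shows the cutter (centre col 260) midway between the fingers (mid 257). Closing.

```bash
python3 -m handwheel '[[[0,0,0],[0,0,0]],[[0,0,0],[0,0,0]],[[0,0,0],[0,0,0]],[[0,0,0],[0,0,0]],[[0,0,0],[0,0,0]]]' 1 15
python3 go.py 632 -218 150 0
```

```text
clock: 2.08
tcp_pos: [385.5, 284.9, 26.5]
orientation: [0.498, 0.502, -0.498, 0.502]
contact_force: [-0.4, -0.6, -0.0]
gripper_width: 47.3
clk 2.08 tcp [385.5 284.9  26.5] jaw 0.4 xaxis [ 0.  0. -1.] w 47.3 q [0.54 0.57 1.97 0.   0.6  0.53]
shift [ 0.493  -1.0059  0.247 ] rows 9.176875722676156
turnz -0.0023
```

```bash
python3 -m handwheel '[[[0,0,0.12],[0,0,0]],[[0,0,0.24],[0,0,0]],[[0.08,-0.12,0.24],[0,0,0]],[[0.15,-0.24,0.24],[0,0,0]],[[0.2,-0.36,0.24],[0,0,0]]]' 
python3 -m handwheel '[[[0.06,-0.11,0],[0,0,0]],[[0.11,-0.22,0],[0,0,0]],[[0.17,-0.33,0],[0,0,0]],[[0.23,-0.44,0],[0,0,0]],[[0.28,-0.55,0],[0,0,0]]]' 
python3 go.py 632.5 -274 60 0
```

```text
clock: 2.7
tcp_pos: [478.5, 120.5, 146.6]
orientation: [0.498, 0.502, -0.498, 0.502]
contact_force: [0.8, 0.3, -0.6]
gripper_width: 44.7
clock: 3.32
tcp_pos: [618.3, -154.8, 146.1]
orientation: [0.498, 0.502, -0.498, 0.502]
contact_force: [0.9, 0.6, -1.1]
gripper_width: 45.0
clk 3.33 tcp [ 618.3 -154.8  146.1] jaw 0.4 xaxis [-0.  0. -1.] w 45.0 q [-0.32  0.61  1.49  0.    1.05 -0.33]
shift [ 0.0284 -0.2385 -0.1723] rows 2.3643943668382796
turnz -0.0023
```

```bash
python3 -m handwheel '[[[0.028,-0.12,0],[0,0,0]],[[0.028,-0.238,0],[0,0,0]],[[0.028,-0.238,-0.09],[0,0,0]],[[0.028,-0.238,-0.17],[0,0,0]],[[0.028,-0.238,-0.17],[0,0,0]]]' 
python3 -m handwheel '[[[0,0,0],[0,0,0]],[[0,0,0],[0,0,0]]]' 
python3 go.py 632.5 -274 30.5 0
python3 - <<'E'
from workcell import vision
import cv2
i=vision.get_image('wrist');cv2.imwrite('pics/w2.png',i['color'][:,:,::-1])
E
```

```text
clock: 3.95
tcp_pos: [629.8, -271.0, 58.2]
orientation: [0.498, 0.504, -0.499, 0.5]
contact_force: [0.5, -0.3, -0.3]
gripper_width: 44.2
clock: 4.2
tcp_pos: [632.7, -272.1, 63.5]
orientation: [0.498, 0.501, -0.498, 0.503]
contact_force: [-0.2, -0.0, -0.1]
gripper_width: 44.7
clk 4.2 tcp [ 632.7 -272.1   63.5] jaw 0.4 xaxis [ 0.003 -0.001 -1.   ] w 44.7 q [-0.47  0.79  1.37  0.    0.97 -0.48]
shift [-0.0003 -0.0038 -0.066 ] rows 0.5289063229111728
turnz -0.0024
```

View pics/w2.png

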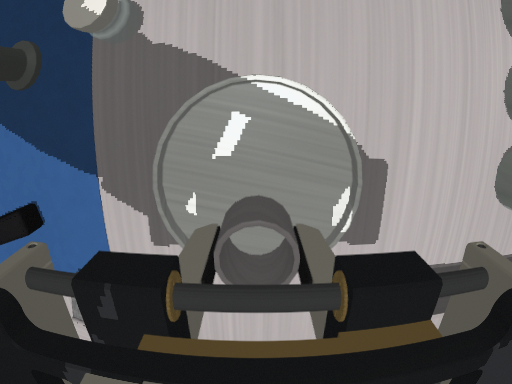

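Cutter (257,240) held over the right end of the tray (ellipse centre ≈(258,170)). Lowering.

```bash
python3 -m handwheel '[[[0,-0.003,-0.03],[0,0,0]],[[0,-0.003,-0.055],[0,0,0]],[[0,-0.003,-0.062],[0,0,0]],[[0,-0.003,-0.065],[0,0,0]],[[0,-0.003,-0.065],[0,0,0]]]' 
python3 -m handwheel '[[[0,0,0],[0,0,0]],[[0,0,0],[0,0,0]]]' 
python3 go.py 632.5 -274 28 0
```

```text
clock: 4.88
tcp_pos: [631.7, -273.8, 30.1]
orientation: [0.498, 0.502, -0.498, 0.502]
contact_force: [-7.3, 1.4, 18.7]
gripper_width: 45.1
clock: 5.12
tcp_pos: [631.7, -273.8, 30.2]
orientation: [0.498, 0.502, -0.498, 0.502]
contact_force: [-7.4, 0.7, 19.9]
gripper_width: 45.0
clk 5.12 tcp [ 631.7 -273.8   30.2] jaw 0.4 xaxis [-0.    -0.001 -1.   ] w 45.0 q [-0.48  0.84  1.38 -0.    0.92 -0.48]
shift [ 0.0016 -0.0003 -0.0043] rows 0.03697699617188393
turnz -0.0023
```

```bash
python3 -m handwheel '[[[0,0,0.001],[0,0,0]],[[0,0,0.002],[0,0,0]]]' 
python3 -m handwheel '[[[0,0,0],[0,0,0]],[[0,0,0],[0,0,0]],[[0,0,0],[0,0,0]]]' -0.4
python3 -m handwheel '[[[0,0,0.07],[0,0,0]],[[0,0,0.15],[0,0,0]],[[0,0,0.2],[0,0,0]],[[-0.07,0.1,0.2],[0,0,0]],[[-0.14,0.2,0.2],[0,0,0]]]' 
python3 go.py 435 -3 100 0
python3 - <<'E'
from workcell import vision
import cv2
i=vision.get_image('scene');cv2.imwrite('pics/s2.png',i['color'][:,:,::-1])
E
```

```text
clock: 5.38
tcp_pos: [631.7, -273.8, 30.2]
orientation: [0.498, 0.502, -0.498, 0.502]
contact_force: [-2.8, -0.4, 5.9]
gripper_width: 45.1
clock: 5.75
tcp_pos: [631.5, -273.2, 29.4]
orientation: [0.498, 0.502, -0.498, 0.502]
contact_force: [0.0, 0.1, -0.2]
gripper_width: 64.2
clock: 6.38
tcp_pos: [560.6, -172.3, 129.8]
orientation: [0.498, 0.501, -0.498, 0.502]
contact_force: [0.7, -0.5, 0.8]
gripper_width: 65.0
clk 6.38 tcp [ 560.6 -172.3  129.8] jaw 0.4 xaxis [ 0. -0. -1.] w 65.0 q [-0.38  0.54  1.65  0.    0.95 -0.38]
shift [-0.2513  0.3386 -0.0597] rows 3.4066041721598563
turnz -0.0021
```

View pics/s2.png

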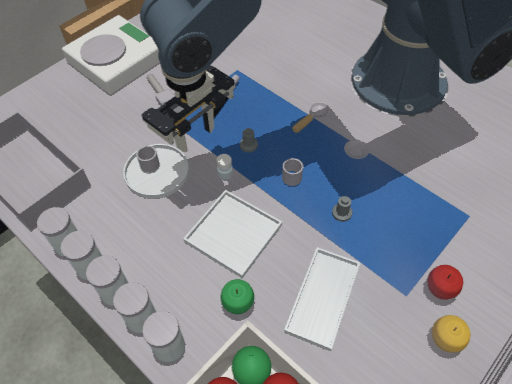

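The first cutter stands upright in the tray at (149,158); jar at (225,165) is untouched. On to the second cutter.

```bash
python3 -m handwheel '[[[-0.07,0.095,0],[0,0,0]],[[-0.14,0.19,0],[0,0,0]],[[-0.21,0.28,0],[0,0,0]],[[-0.25,0.338,0],[0,0,0]],[[-0.25,0.338,-0.05],[0,0,0]]]' -0.7
python3 go.py 435 -3 27 0
```

```text
clock: 7.05
tcp_pos: [436.5, -2.9, 105.8]
orientation: [0.498, 0.502, -0.497, 0.503]
contact_force: [0.1, -0.6, -0.4]
gripper_width: 78.9
clk 7.05 tcp [436.5  -2.9 105.8] jaw 0.5 xaxis [ 0.003 -0.    -1.   ] w 78.9 q [-0.11  0.35  2.05  0.    0.73 -0.12]
shift [-0.003  -0.0003 -0.1576] rows 1.2609747425682503
turnz -0.003
```

```bash
python3 -m handwheel '[[[0,0,-0.08],[0,0,0]],[[0,0,-0.14],[0,0,0]],[[0,0,-0.156],[0,0,0]],[[0,0,-0.156],[0,0,0]]]' 
python3 -m handwheel '[[[0,0,0],[0,0,0]],[[0,0,0],[0,0,0]],[[0,0,0],[0,0,0]],[[0,0,0],[0,0,0]]]' 1
python3 -m handwheel '[[[0,0,0.12],[0,0,0]],[[0,0,0.24],[0,0,0]],[[0.07,-0.1,0.24],[0,0,0]],[[0.14,-0.2,0.24],[0,0,0]],[[0.22,-0.3,0.24],[0,0,0]]]'
python3 go.py 632.5 -218 60 0
```

```text
clock: 7.55
tcp_pos: [436.8, -4.3, 27.1]
orientation: [0.498, 0.502, -0.498, 0.502]
contact_force: [-0.3, -0.2, 0.2]
gripper_width: 78.8
clock: 8.05
tcp_pos: [436.7, -4.3, 27.1]
orientation: [0.498, 0.502, -0.498, 0.502]
contact_force: [-0.8, -1.1, 4.1]
gripper_width: 44.2
clock: 8.68
tcp_pos: [546.5, -154.8, 147.2]
orientation: [0.498, 0.502, -0.498, 0.502]
contact_force: [0.9, -0.3, -1.3]
gripper_width: 44.8
clk 8.68 tcp [ 546.5 -154.8  147.2] jaw 0.4 xaxis [ 0. -0. -1.] w 44.8 q [-0.36  0.49  1.69  0.    0.96 -0.37]
shift [ 0.172  -0.1264 -0.1744] rows 2.2047432508233906
turnz -0.0023
```

```bash
python3 -m handwheel '[[[0.085,-0.062,0],[0,0,0]],[[0.172,-0.124,0],[0,0,0]],[[0.172,-0.124,-0.08],[0,0,0]],[[0.172,-0.124,-0.16],[0,0,0]],[[0.172,-0.124,-0.19],[0,0,0]]]' 
python3 -m handwheel '[[[0,0,0],[0,0,0]],[[0,0,0],[0,0,0]]]' 
python3 go.py 632.5 -216 31 0
python3 - <<'E'
from workcell import vision
import cv2
i=vision.get_image('wrist');cv2.imwrite('pics/w3.png',i['color'][:,:,::-1])
E
```

```text
clock: 9.3
tcp_pos: [630.5, -214.6, 49.3]
orientation: [0.498, 0.503, -0.499, 0.5]
contact_force: [0.3, -0.9, 0.2]
gripper_width: 44.9
clock: 9.55
tcp_pos: [632.6, -215.4, 53.6]
orientation: [0.499, 0.501, -0.498, 0.503]
contact_force: [0.8, -0.1, 0.5]
gripper_width: 44.6
clk 9.55 tcp [ 632.6 -215.4   53.6] jaw 0.4 xaxis [ 0.002 -0.001 -1.   ] w 44.6 q [-0.4   0.77  1.44  0.    0.92 -0.41]
shift [-0.0002 -0.0012 -0.0453] rows 0.3623775460713937
turnz -0.0023
```

View pics/w3.png

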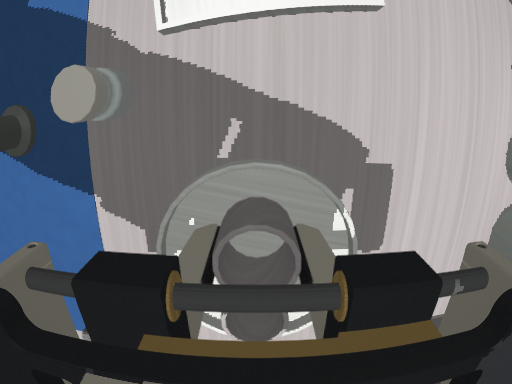

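The held cutter (257,245) is over the tray's near half, the first one (255,305) behind it. Lowering (settled command height ≈52).

```bash
python3 -m handwheel '[[[0,0,-0.02],[0,0,0]],[[0,0,-0.036],[0,0,0]],[[0,0,-0.042],[0,0,0]],[[0,0,-0.044],[0,0,0]],[[0,0,-0.044],[0,0,0]]]' 
python3 go.py 632.5 -216 31 0
```

```text
clock: 10.22
tcp_pos: [631.6, -215.1, 30.1]
orientation: [0.498, 0.502, -0.498, 0.502]
contact_force: [-3.1, 1.3, 3.4]
gripper_width: 44.7
clk 10.22 tcp [ 631.6 -215.1   30.1] jaw 0.4 xaxis [-0.  0. -1.] w 44.7 q [-0.4   0.81  1.45 -0.    0.89 -0.41]
shift [ 0.0017 -0.0018  0.0017] rows 0.024283131709223665
turnz -0.0023
```

```bash
python3 -m handwheel '[[[0,0,0],[0,0,0]],[[0,0,0],[0,0,0]],[[0,0,0],[0,0,0]]]' -0.4
python3 -m handwheel '[[[0,0,0.07],[0,0,0]],[[0,0,0.15],[0,0,0]],[[-0.12,0.02,0.2],[0,0,0]],[[-0.24,0.09,0.2],[0,0,0]],[[-0.36,0.15,0.2],[0,0,0]]]' 
python3 -m handwheel '[[[-0.04,0,0],[0,0,0]],[[-0.04,0,0],[0,0,0]]]' 
python3 go.py 431 -141 34 0
```

```text
clock: 10.6
tcp_pos: [631.8, -215.2, 29.8]
orientation: [0.498, 0.502, -0.498, 0.502]
contact_force: [-0.2, -0.4, -0.8]
gripper_width: 64.5
clock: 11.22
tcp_pos: [462.9, -145.9, 130.2]
orientation: [0.498, 0.501, -0.498, 0.502]
contact_force: [1.7, -0.6, -0.2]
gripper_width: 65.1
clock: 11.48
tcp_pos: [444.0, -146.6, 130.3]
orientation: [0.498, 0.502, -0.498, 0.502]
contact_force: [1.4, -0.3, 0.6]
gripper_width: 65.3
clk 11.47 tcp [ 444.  -146.6  130.3] jaw 0.4 xaxis [ 0. -0. -1.] w 65.3 q [-0.42  0.36  1.96 -0.    0.83 -0.43]
shift [-0.0261  0.0112 -0.1925] rows 1.5567931686566734
turnz -0.0022
```

```bash
python3 -m handwheel '[[[0,0,0],[0,0,0]]]' 
python3 go.py 431 -141 34 0
python3 - <<'E'
from workcell import vision
import cv2
for n in ('wrist','top'):
    i=vision.get_image(n);cv2.imwrite(f'pics/{n}4.png',i['color'][:,:,::-1])
E
```

```text
clock: 11.6
tcp_pos: [445.7, -147.1, 130.1]
orientation: [0.498, 0.501, -0.498, 0.502]
contact_force: [0.1, -0.3, -0.0]
gripper_width: 65.3
clk 11.6 tcp [ 445.7 -147.1  130.1] jaw 0.4 xaxis [ 0.001 -0.    -1.   ] w 65.3 q [-0.42  0.36  1.95  0.    0.83 -0.43]
shift [-0.0293  0.0121 -0.1922] rows 1.5581914749069847
turnz -0.0022
```

View pics/wrist4.png

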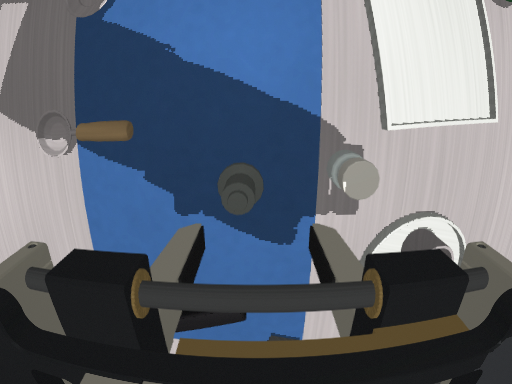

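View pics/top4.png

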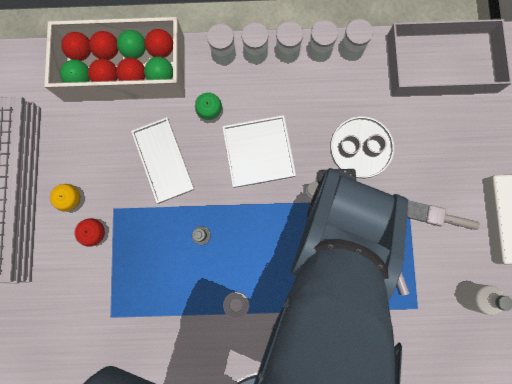

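Both cutters stand in the round tray (top view 349,147 and 373,146). The foot at wrist (240,185) is slightly left of the jaws, as computed.

```bash
python3 -m handwheel '[[[-0.03,0.012,0],[0,0,0]],[[-0.03,0.012,0],[0,0,0]],[[-0.03,0.012,-0.09],[0,0,0]],[[-0.03,0.012,-0.16],[0,0,0]],[[-0.03,0.012,-0.189],[0,0,0]]]' 
python3 -m handwheel '[[[0,0,0],[0,0,0]],[[0,0,0],[0,0,0]]]' 
python3 go.py 431 -141 34 0
python3 - <<'E'
from workcell import vision
import cv2
for n in ('wrist',):
    i=vision.get_image(n);cv2.imwrite(f'pics/{n}5.png',i['color'][:,:,::-1])
E
```

```text
clock: 12.32
tcp_pos: [429.6, -140.6, 33.8]
orientation: [0.498, 0.502, -0.498, 0.501]
contact_force: [-0.4, -0.1, -0.2]
gripper_width: 65.1
clock: 12.58
tcp_pos: [430.4, -141.0, 36.3]
orientation: [0.498, 0.501, -0.498, 0.502]
contact_force: [-0.5, -0.3, -0.3]
gripper_width: 65.0
clk 12.57 tcp [ 430.4 -141.    36.3] jaw 0.4 xaxis [ 0.002 -0.001 -1.   ] w 65.0 q [-0.42  0.52  2.04  0.    0.59 -0.43]
shift [ 0.0012 -0.     -0.0046] rows 0.038213679958887324
turnz -0.0023
```

View pics/wrist5.png

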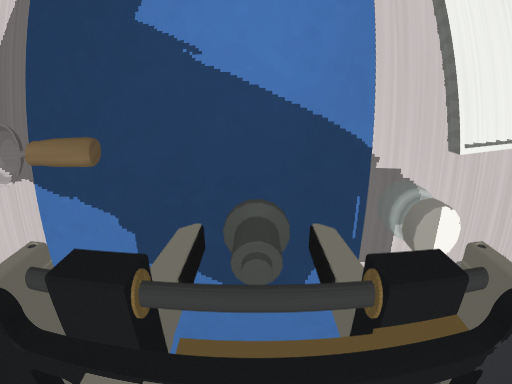

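```bash
python3 -m handwheel '[[[0,0,0],[0,0,0]],[[0,0,0],[0,0,0]],[[0,0,0],[0,0,0]],[[0,0,0],[0,0,0]],[[0,0,0],[0,0,0]]]' 1 15
python3 -m handwheel '[[[0,0,0.12],[0,0,0]],[[0,0,0.22],[0,0,0]],[[0.1,0.055,0.22],[0,0,0]],[[0.2,0.11,0.22],[0,0,0]],[[0.3,0.165,0.22],[0,0,0]]]'
python3 go.py 637 -28 60 0
```

```text
clock: 13.25
tcp_pos: [429.6, -140.6, 35.4]
orientation: [0.498, 0.502, -0.498, 0.502]
contact_force: [-1.4, 0.3, 1.5]
gripper_width: 27.2
clock: 13.88
tcp_pos: [581.0, -57.1, 145.5]
orientation: [0.498, 0.502, -0.498, 0.502]
contact_force: [1.0, -0.7, -0.4]
gripper_width: 27.2
clk 13.88 tcp [581.  -57.1 145.5] jaw 0.4 xaxis [ 0. -0. -1.] w 27.2 q [-0.18  0.52  1.64 -0.    0.98 -0.18]
shift [ 0.1121  0.0582 -0.171 ] rows 1.7004152568583994
turnz -0.0022
```

```bash
python3 -m handwheel '[[[0.11,0.058,0],[0,0,0]],[[0.11,0.058,-0.05],[0,0,0]],[[0.11,0.058,-0.12],[0,0,0]],[[0.11,0.058,-0.17],[0,0,0]],[[0.11,0.058,-0.17],[0,0,0]]]'
python3 -m handwheel '[[[0,0,0],[0,0,0]],[[0,0,0],[0,0,0]]]' 
python3 go.py 637 -28 40 0
python3 - <<'E'
from workcell import vision
import cv2
for n in ('wrist',):
    i=vision.get_image(n);cv2.imwrite(f'pics/{n}6.png',i['color'][:,:,::-1])
E
```

```text
clock: 14.5
tcp_pos: [633.3, -29.0, 58.5]
orientation: [0.497, 0.503, -0.499, 0.501]
contact_force: [0.4, 0.2, -1.1]
gripper_width: 27.6
clock: 14.75
tcp_pos: [635.2, -29.2, 61.6]
orientation: [0.499, 0.501, -0.498, 0.502]
contact_force: [0.3, 0.0, -0.2]
gripper_width: 27.1
clk 14.75 tcp [635.2 -29.2  61.6] jaw 0.4 xaxis [ 0.002 -0.    -1.   ] w 27.1 q [-0.12  0.71  1.54 -0.    0.89 -0.13]
shift [ 0.0037  0.0025 -0.0433] rows 0.34803314848289507
turnz -0.0023
```

View pics/wrist6.png

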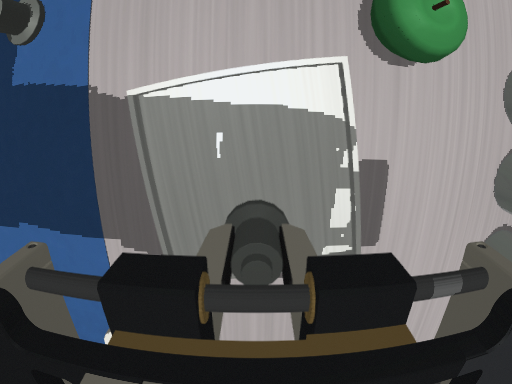

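Foot held upright over the tray's right half (256,265). Lowering.

```bash
python3 -m handwheel '[[[0.002,0.002,-0.02],[0,0,0]],[[0.002,0.002,-0.034],[0,0,0]],[[0.002,0.002,-0.04],[0,0,0]],[[0.002,0.002,-0.042],[0,0,0]],[[0.002,0.002,-0.042],[0,0,0]]]'
python3 go.py 637 -28 40 0
```

```text
clock: 15.42
tcp_pos: [635.6, -28.1, 39.4]
orientation: [0.498, 0.502, -0.498, 0.502]
contact_force: [-1.7, -0.2, 0.5]
gripper_width: 26.9
clk 15.43 tcp [635.6 -28.1  39.4] jaw 0.4 xaxis [ 0. -0. -1.] w 26.9 q [-0.12  0.75  1.54 -0.    0.85 -0.12]
shift [0.0029 0.0003 0.0011] rows 0.024958546075452687
turnz -0.0023
```

```bash
python3 -m handwheel '[[[0,0,0],[0,0,0]],[[0,0,0],[0,0,0]],[[0,0,0],[0,0,0]],[[0,0,0],[0,0,0]]]' -0.1
python3 -m handwheel '[[[0,0,0.1],[0,0,0]],[[0,0,0.2],[0,0,0]],[[-0.09,0.08,0.2],[0,0,0]],[[-0.18,0.16,0.2],[0,0,0]],[[-0.27,0.24,0.2],[0,0,0]]]' -0.4
python3 -m handwheel '[[[0,0,0],[0,0,0]]]'
python3 go.py 436.5 140 34 0
```

```text
clock: 15.92
tcp_pos: [635.5, -28.2, 39.3]
orientation: [0.498, 0.502, -0.498, 0.502]
contact_force: [-0.3, 0.1, -0.8]
gripper_width: 51.1
clock: 16.55
tcp_pos: [499.1, 92.8, 139.5]
orientation: [0.498, 0.502, -0.498, 0.502]
contact_force: [0.6, 0.5, 0.1]
gripper_width: 65.3
clock: 16.68
tcp_pos: [498.1, 93.8, 139.5]
orientation: [0.497, 0.503, -0.498, 0.502]
contact_force: [-0.1, -0.4, 0.2]
gripper_width: 65.0
clk 16.68 tcp [498.1  93.8 139.5] jaw 0.6 xaxis [-0.001  0.    -1.   ] w 65.0 q [0.09 0.4  1.85 0.   0.89 0.08]
shift [-0.1231  0.0925 -0.211 ] rows 2.0899985113531656
turnz -0.0033
```

```bash
python3 -m handwheel '[[[-0.07,0.05,0],[0,0,0]],[[-0.124,0.093,0],[0,0,0]],[[-0.124,0.093,-0.09],[0,0,0]],[[-0.124,0.093,-0.17],[0,0,0]],[[-0.124,0.093,-0.208],[0,0,0]]]'
python3 -m handwheel '[[[0,0,0],[0,0,0]],[[0,0,0],[0,0,0]]]'
python3 go.py 436.5 140 34 0
python3 - <<'E'
from workcell import vision
import cv2
for n in ('wrist','scene'):
    i=vision.get_image(n);cv2.imwrite(f'pics/{n}7.png',i['color'][:,:,::-1])
E
```

```text
clock: 17.3
tcp_pos: [438.7, 137.9, 33.6]
orientation: [0.498, 0.502, -0.499, 0.501]
contact_force: [-0.3, -0.7, 0.2]
gripper_width: 65.3
clock: 17.55
tcp_pos: [439.4, 138.3, 36.1]
orientation: [0.499, 0.501, -0.498, 0.502]
contact_force: [0.6, 0.2, -0.1]
gripper_width: 64.7
clk 17.55 tcp [439.4 138.3  36.1] jaw 0.4 xaxis [ 0.001  0.    -1.   ] w 64.7 q [ 0.2   0.53  2.02 -0.    0.6   0.2 ]
shift [-0.0059  0.0035 -0.0041] rows 0.06392745482848715
turnz -0.0022
```

View pics/wrist7.png

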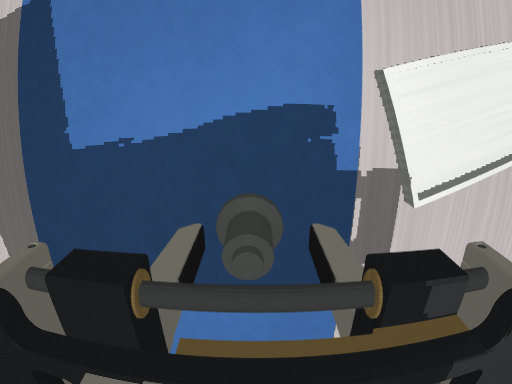

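View pics/scene7.png

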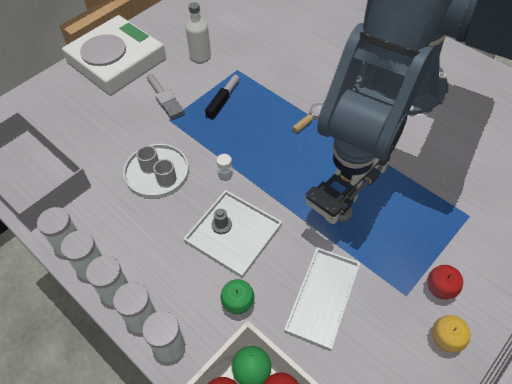

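First foot stands in the square tray (221,222). This foot is ~4 mm left of the jaw centre (248 vs 257); correcting, then gripping.

```bash
python3 -m handwheel '[[[-0.007,0.003,0],[0,0,0]],[[-0.007,0.003,0],[0,0,0]]]'
python3 -m handwheel '[[[0,0,0],[0,0,0]],[[0,0,0],[0,0,0]],[[0,0,0],[0,0,0]],[[0,0,0],[0,0,0]],[[0,0,0],[0,0,0]]]' 1 15
python3 go.py 627 31 146 0
python3 -m handwheel '[[[0,0,0.12],[0,0,0]],[[0,0,0.22],[0,0,0]],[[0.1,-0.055,0.22],[0,0,0]],[[0.2,-0.11,0.22],[0,0,0]],[[0.3,-0.17,0.22],[0,0,0]]]'
python3 go.py 627 31 60 0
```

```text
clock: 17.9
tcp_pos: [434.9, 140.0, 35.7]
orientation: [0.498, 0.502, -0.498, 0.502]
contact_force: [0.2, 0.2, 0.0]
gripper_width: 64.8
clock: 18.52
tcp_pos: [435.0, 139.8, 35.3]
orientation: [0.498, 0.502, -0.498, 0.502]
contact_force: [0.7, -0.0, -0.7]
gripper_width: 26.9
clk 18.52 tcp [435.  139.8  35.3] jaw 0.4 xaxis [-0. -0. -1.] w 26.9 q [ 0.21  0.53  2.03 -0.    0.59  0.2 ]
shift [ 0.3839 -0.2177  0.2213] rows 3.949883015023837
turnz -0.0023
clock: 19.15
tcp_pos: [586.4, 53.9, 145.5]
orientation: [0.498, 0.502, -0.498, 0.502]
contact_force: [0.9, 0.2, -0.3]
gripper_width: 27.1
clk 19.15 tcp [586.4  53.9 145.5] jaw 0.4 xaxis [ 0.  0. -1.] w 27.1 q [0.01 0.53 1.63 0.   0.98 0.01]
shift [ 0.0812 -0.0459 -0.1709] rows 1.5575283061494338
turnz -0.0024
```

```bash
python3 -m handwheel '[[[0.08,-0.044,0],[0,0,0]],[[0.08,-0.044,-0.05],[0,0,0]],[[0.08,-0.044,-0.12],[0,0,0]],[[0.08,-0.044,-0.17],[0,0,0]],[[0.08,-0.044,-0.17],[0,0,0]]]'
python3 -m handwheel '[[[0,0,0],[0,0,0]],[[0,0,0],[0,0,0]]]' 
python3 go.py 627 31 40 0
python3 - <<'E'
from workcell import vision
import cv2
for n in ('wrist',):
    i=vision.get_image(n);cv2.imwrite(f'pics/{n}8.png',i['color'][:,:,::-1])
E
```

```text
clock: 19.77
tcp_pos: [623.8, 32.9, 58.5]
orientation: [0.497, 0.503, -0.499, 0.501]
contact_force: [0.2, -0.6, -1.1]
gripper_width: 27.1
clock: 20.02
tcp_pos: [625.7, 32.9, 61.7]
orientation: [0.499, 0.501, -0.498, 0.502]
contact_force: [-0.4, 0.0, -0.3]
gripper_width: 27.1
clk 20.02 tcp [625.7  32.9  61.7] jaw 0.4 xaxis [ 0.002 -0.    -1.   ] w 27.1 q [-0.02  0.7   1.57  0.    0.87 -0.03]
shift [ 0.0026 -0.0038 -0.0433] rows 0.3485734893478852
turnz -0.0023
```

View pics/wrist8.png

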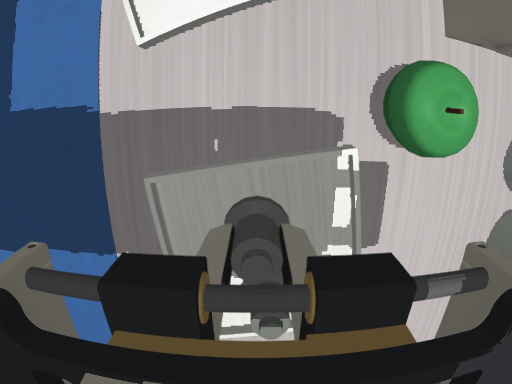

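Held foot over the tray's free half (256,265), the other foot behind (270,325), apple clear (430,108). Lowering and releasing.

```bash
python3 -m handwheel '[[[0.002,-0.002,-0.02],[0,0,0]],[[0.002,-0.002,-0.034],[0,0,0]],[[0.002,-0.002,-0.04],[0,0,0]],[[0.002,-0.002,-0.0425],[0,0,0]],[[0.002,-0.002,-0.0425],[0,0,0]]]'
python3 -m handwheel '[[[0,0,0],[0,0,0]],[[0,0,0],[0,0,0]],[[0,0,0],[0,0,0]],[[0,0,0],[0,0,0]]]' -0.1
python3 -m handwheel '[[[0,0,0.1],[0,0,0]],[[0,0,0.2],[0,0,0]],[[-0.06,-0.1,0.2],[0,0,-0.05]],[[-0.12,-0.2,0.2],[0,0,-0.1]],[[-0.18,-0.3,0.2],[0,0,-0.15]]]' -0.4
python3 go.py 384.5 -290.5 130 -71.5
```

```text
clock: 20.7
tcp_pos: [625.9, 31.8, 39.3]
orientation: [0.498, 0.502, -0.498, 0.502]
contact_force: [-3.4, 0.2, 4.4]
gripper_width: 27.1
clock: 21.2
tcp_pos: [626.1, 31.9, 39.0]
orientation: [0.498, 0.502, -0.498, 0.502]
contact_force: [-0.1, -0.1, 0.7]
gripper_width: 50.8
clock: 21.82
tcp_pos: [535.1, -119.4, 139.3]
orientation: [0.603, 0.37, -0.602, 0.37]
contact_force: [1.0, -0.7, 0.6]
gripper_width: 65.1
clk 21.82 tcp [ 535.1 -119.4  139.3] jaw -26.9 xaxis [ 0.001 -0.    -1.   ] w 65.1 q [-0.3   0.47  1.75 -0.    0.93  0.16]
shift [-0.3011 -0.3422 -0.0187] rows 3.649617320646224
turnz -0.248
```

```bash
python3 -m handwheel '[[[-0.075,-0.085,0],[0,0,-0.05]],[[-0.15,-0.17,0],[0,0,-0.1]],[[-0.225,-0.255,0],[0,0,-0.15]],[[-0.3,-0.34,0],[0,0,-0.2]],[[-0.3,-0.34,0],[0,0,-0.248]]]'
python3 -m handwheel '[[[0,0,0],[0,0,0]],[[0,0,0],[0,0,0]]]' 
python3 go.py 384.5 -290.5 22 -71.5
python3 - <<'E'
from workcell import vision,ctrl
import cv2,numpy as np
s=ctrl.get_state()
i=vision.get_image('wrist');cv2.imwrite(f'pics/wrist9.png',i['color'][:,:,::-1]);i['s']=s;np.save('pics/wrist9.npy',i,allow_pickle=True)
E
```

```text
clock: 22.45
tcp_pos: [384.0, -290.5, 139.3]
orientation: [0.698, 0.112, -0.698, 0.112]
contact_force: [0.0, 0.6, 0.1]
gripper_width: 65.2
clock: 22.7
tcp_pos: [386.4, -287.8, 139.1]
orientation: [0.697, 0.117, -0.697, 0.117]
contact_force: [0.6, -1.0, -0.2]
gripper_width: 65.3
clk 22.7 tcp [ 386.4 -287.8  139.1] jaw -71.0 xaxis [ 0. -0. -1.] w 65.3 q [-0.74  0.37  1.92  0.    0.86  0.5 ]
shift [-0.0038 -0.0054 -0.2342] rows 1.8743988554710849
turnz -0.0028
```

View pics/wrist9.png

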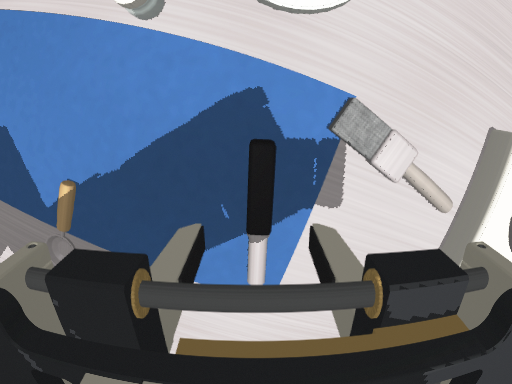

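```bash
cat > wr.py <<'E'
import numpy as np
from scipy.spatial.transform import Rotation as R
def wz(i,px,z):
    f=192/np.tan(np.radians(i['fov_y'])/2); u=np.array([px[0]-i['cx'],px[1]-i['cy']]); r=np.hypot(*u); th=r/f
    d=np.array([np.sin(th)*u[0]/r,-np.sin(th)*u[1]/r,-np.cos(th)]); T=i['T_tool_cam']; M=R.from_quat(i['s']['orientation']).as_matrix()
    c=M@T[:3,3]+i['s']['tcp_pos']; d=M@T[:3,:3]@d; return c+d*(z-c[2])/d[2]
E
python3 - <<'E'
from wr import *
i=np.load('pics/wrist9.npy',allow_pickle=True).item()
for p,z in (((262,141),28),((259,234),14),((249,145),28),((275,145),28),((247,233),28),((271,233),28),((257,282),14)): print(p,wz(i,p,z).round(1))
E
```

```text
(262, 141) [ 433.7 -277.5   28. ]
(259, 234) [ 344.  -306.1   14. ]
(249, 145) [ 426.7 -268.    28. ]
(275, 145) [ 434.2 -289.4   28. ]
(247, 233) [ 347.3 -292.8   28. ]
(271, 233) [ 354.7 -314.3   28. ]
(257, 282) [ 288.8 -323.1   14. ]
```

The corer handle lies between the jaws (262,141 to 259,234), nearly aligned. Descending to grip.

```bash
python3 -m handwheel '[[[0.001,-0.007,-0.08],[0,0,-0.006]],[[0.001,-0.007,-0.16],[0,0,-0.006]],[[0.001,-0.007,-0.22],[0,0,-0.006]],[[0.001,-0.007,-0.231],[0,0,-0.006]],[[0.001,-0.007,-0.231],[0,0,-0.006]]]'
python3 -m handwheel '[[[0,0,0],[0,0,0]],[[0,0,0],[0,0,0]]]' 
python3 go.py 387 -291.5 23 -72
python3 -m handwheel '[[[0,0,0],[0,0,0]],[[0,0,0],[0,0,0]],[[0,0,0],[0,0,0]],[[0,0,0],[0,0,0]],[[0,0,0],[0,0,0]]]' 1 25
python3 go.py 387 -291.5 23 -72
```

```text
clock: 23.38
tcp_pos: [387.0, -291.6, 24.1]
orientation: [0.699, 0.109, -0.699, 0.109]
contact_force: [0.3, -0.2, 0.6]
gripper_width: 65.1
clock: 23.62
tcp_pos: [387.0, -292.0, 24.5]
orientation: [0.699, 0.108, -0.698, 0.109]
contact_force: [0.1, 0.8, 0.7]
gripper_width: 65.0
clk 23.62 tcp [ 387.  -292.    24.5] jaw -72.3 xaxis [ 0.001 -0.001 -1.   ] w 65.0 q [-0.74  0.58  1.96  0.    0.6   0.52]
shift [ 0.      0.0009 -0.003 ] rows 0.02515536216181191
turnz 0.0016
clock: 24.25
tcp_pos: [386.5, -291.6, 23.6]
orientation: [-0.699, -0.109, 0.699, -0.109]
contact_force: [-0.4, 0.0, -0.2]
gripper_width: 23.8
clk 24.25 tcp [ 386.5 -291.6   23.6] jaw -72.3 xaxis [-0.  0. -1.] w 23.8 q [-0.74  0.58  1.96 -0.    0.6   0.52]
shift [ 0.001   0.0002 -0.0011] rows 0.01197084584688535
turnz 0.0017
```

```bash
python3 -m handwheel '[[[0,0,0.08],[0,0,0]],[[0,0,0.18],[0,0,0]],[[0,0.06,0.26],[0,0,0.01]],[[0.04,0.16,0.26],[0,0,0.01]],[[0.08,0.27,0.26],[0,0,0.01]]]'
python3 -m handwheel '[[[0.05,0.1,0],[0,0,0]],[[0.1,0.2,0],[0,0,0]],[[0.15,0.3,0],[0,0,0]],[[0.2,0.4,0],[0,0,0]],[[0.26,0.5,0],[0,0,0]]]'
python3 go.py 645.8 241 100 -70.4
```

```text
clock: 24.88
tcp_pos: [427.0, -155.6, 154.2]
orientation: [0.697, 0.119, -0.697, 0.119]
contact_force: [1.7, -0.4, -0.4]
gripper_width: 24.0
clock: 25.5
tcp_pos: [556.9, 95.2, 153.5]
orientation: [-0.697, -0.12, 0.697, -0.12]
contact_force: [1.5, -0.1, -0.4]
gripper_width: 23.8
clk 25.5 tcp [556.9  95.2 153.5] jaw -70.5 xaxis [-0. -0. -1.] w 23.8 q [ 0.09  0.48  1.69 -0.    0.97  1.32]
shift [ 0.1778  0.2916 -0.107 ] rows 2.8629543609170796
turnz 0.0005
```

```bash
python3 -m handwheel '[[[0.06,0.097,0],[0,0,0]],[[0.12,0.195,0],[0,0,0]],[[0.177,0.291,0],[0,0,0]],[[0.177,0.291,-0.08],[0,0,0]],[[0.177,0.291,-0.16],[0,0,0]]]'
python3 -m handwheel '[[[0,0,0],[0,0,0]],[[0,0,0],[0,0,0]],[[0,0,0],[0,0,0]]]' 
python3 go.py 645.8 241 28 -70.4
python3 - <<'E'
from workcell import vision,ctrl
import cv2,numpy as np
s=ctrl.get_state()
i=vision.get_image('wrist');cv2.imwrite(f'pics/wrist10.png',i['color'][:,:,::-1]);i['s']=s;np.save('pics/wrist10.npy',i,allow_pickle=True)
i=vision.get_image('top');cv2.imwrite(f'pics/top10.png',i['color'][:,:,::-1])
E
```

```text
clock: 26.12
tcp_pos: [644.9, 239.5, 72.1]
orientation: [-0.697, -0.12, 0.697, -0.12]
contact_force: [-0.2, -0.3, -1.1]
gripper_width: 24.0
clock: 26.5
tcp_pos: [646.0, 239.0, 75.7]
orientation: [0.698, 0.12, -0.696, 0.12]
contact_force: [1.2, 0.7, -1.2]
gripper_width: 23.7
clk 26.5 tcp [646.  239.   75.7] jaw -70.5 xaxis [ 0.003  0.001 -1.   ] w 23.7 q [ 0.29  0.78  1.37 -0.    0.99  1.52]
shift [-0.0004  0.004  -0.0954] rows 0.7640970533034519
turnz 0.0007
```

View pics/wrist10.png

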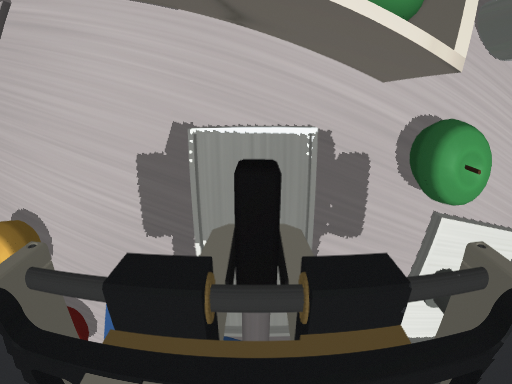

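View pics/top10.png

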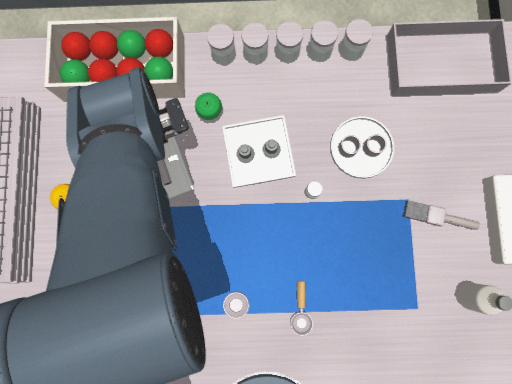

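```bash
python3 - <<'E'
from wr import *
i=np.load('pics/wrist10.npy',allow_pickle=True).item()
for p in ((189,129),(317,129),(309,215),(200,230)): print(p,wz(i,p,15).round(1))
E
python3 -m handwheel '[[[0,0.002,-0.04],[0,0,0]],[[0,0.002,-0.07],[0,0,0]],[[0,0.002,-0.083],[0,0,0]],[[0,0.002,-0.083],[0,0,0]]]'
python3 go.py 645.8 241 28 -70.4
```

```text
(189, 129) [690.1 304.2  15. ]
(317, 129) [720.1 219.1  15. ]
(309, 215) [658.5 200.5  15. ]
(200, 230) [619.1 274.6  15. ]
clock: 27.1
tcp_pos: [644.7, 239.8, 31.2]
orientation: [-0.696, -0.12, 0.697, -0.12]
contact_force: [-0.6, 0.2, -0.5]
gripper_width: 23.7
clk 27.1 tcp [644.7 239.8  31.2] jaw -70.5 xaxis [-0.001 -0.    -1.   ] w 23.7 q [0.29 0.84 1.38 0.   0.93 1.52]
shift [ 0.0022  0.0024 -0.0064] rows 0.0576992449339429
turnz 0.0006
```

```bash
python3 -m handwheel '[[[0,0,-0.004],[0,0,0]],[[0,0,-0.0065],[0,0,0]],[[0,0,-0.0075],[0,0,0]],[[0,0,-0.0075],[0,0,0]]]'
python3 go.py 645.8 241 28 -70.4
```

```text
clock: 27.6
tcp_pos: [645.1, 239.9, 28.5]
orientation: [0.697, 0.12, -0.697, 0.12]
contact_force: [-0.2, 0.2, -0.1]
gripper_width: 23.6
clk 27.6 tcp [645.1 239.9  28.5] jaw -70.5 xaxis [ 0.  0. -1.] w 23.6 q [0.29 0.84 1.38 0.   0.92 1.52]
shift [ 0.0014  0.0023 -0.0009] rows 0.02251166721441495
turnz 0.0006
```

```bash
python3 -m handwheel '[[[0,0,-0.002],[0,0,0]],[[0,0,-0.002],[0,0,0]]]'
python3 -m handwheel '[[[0,0,0],[0,0,0]],[[0,0,0],[0,0,0]],[[0,0,0],[0,0,0]],[[0,0,0],[0,0,0]]]' 0.2
python3 -m handwheel '[[[0,0,0.07],[0,0,0]],[[0,0,0.15],[0,0,0]],[[0,0,0.25],[0,0,0]],[[-0.1,-0.05,0.25],[0,0,0]],[[-0.2,-0.1,0.25],[0,0,0]]]'
python3 -m handwheel '[[[-0.12,-0.05,0.1],[0,0,0]],[[-0.24,-0.1,0.1],[0,0,0]],[[-0.3,-0.15,0.1],[0,0,0]],[[-0.3,-0.15,0.1],[0,0,0]],[[-0.3,-0.15,0.1],[0,0,0]]]' -1
python3 - <<'E'
from workcell import vision
import cv2,numpy as np
for n in('scene','top'):
  i=vision.get_image(n);cv2.imwrite(f'pics/{n}11.png',cv2.resize(i['color'][:,:,::-1],None,fx=1.5,fy=1.5));np.save(f'pics/{n}11.npy',i,allow_pickle=True)
E
```

```text
clock: 27.85
tcp_pos: [645.2, 239.9, 27.6]
orientation: [0.697, 0.12, -0.697, 0.12]
contact_force: [-0.6, -0.6, 2.1]
gripper_width: 23.8
clock: 28.35
tcp_pos: [645.0, 239.9, 27.3]
orientation: [-0.697, -0.12, 0.697, -0.12]
contact_force: [0.4, 0.1, 0.1]
gripper_width: 37.2
clock: 28.98
tcp_pos: [543.9, 189.3, 152.7]
orientation: [0.697, 0.12, -0.696, 0.12]
contact_force: [1.6, -0.6, -0.4]
gripper_width: 37.3
clock: 29.6
tcp_pos: [395.9, 115.0, 202.8]
orientation: [0.697, 0.12, -0.696, 0.12]
contact_force: [0.4, 1.4, -1.0]
gripper_width: 82.9
```

View pics/scene11.png

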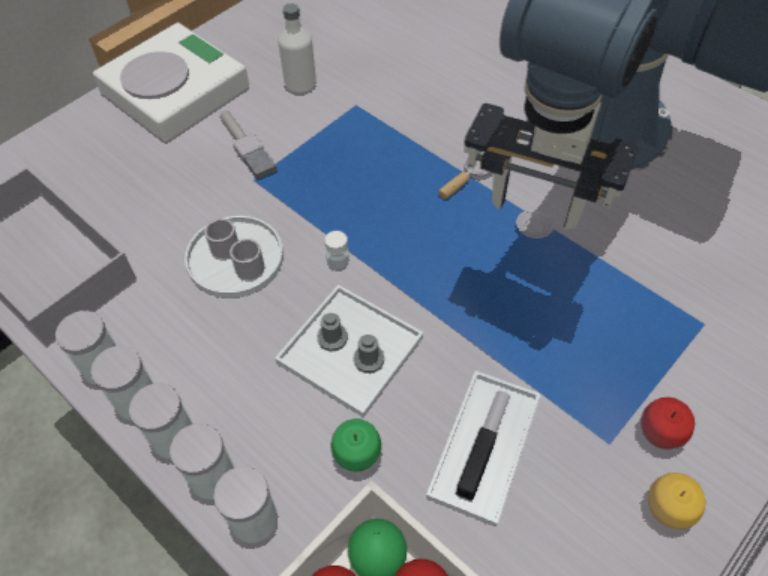

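View pics/top11.png

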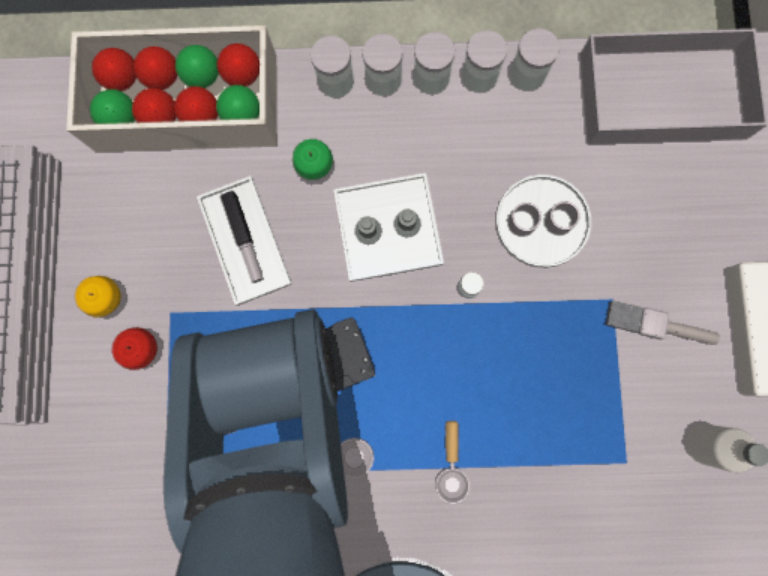

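```bash
python3 -m handwheel '[[[0,0,0],[0,0,0]],[[0,0,0],[0,0,0]],[[0,0,0],[0,0,0]]]'
python3 - <<'E'
from h import *
t=load('top11')
c=lambda p:((p[0]+.5)/1.5-.5,(p[1]+.5)/1.5-.5)
for n,p,z in (('cut',(522,219),48),('cut',(561,217),48),('foot',(366,225),59),('foot',(408,216),59),('corer butt',(232,193),32),('jar',(472,284),55),('apple',(312,158),55)): print(n,onz(t,c(p),z)[:2].round(0))
from workcell import ctrl
print(ctrl.close_job())
E
```

```text
clock: 30.08
tcp_pos: [395.1, 115.0, 202.2]
orientation: [-0.697, -0.12, 0.697, -0.12]
contact_force: [-0.0, -0.2, -0.7]
gripper_width: 93.2
cut [ 627. -207.]
cut [ 628. -267.]
foot [623.  32.]
foot [635. -32.]
corer butt [688. 244.]
jar [ 528. -125.]
apple [734. 114.]
the job is handed in; nothing more can be done
None
```

I put all five parts in their trays and handed the job in at about 30 s of the 118 s; `close_job` gave no verdict.

| Part | Tray | Last check |
|---|---|---|
| Both cutters | Round | Upright, about 39 and 22 mm from the centre in the top view (limit 50); release positions were within about 31 mm |
| Both feet | Square | Upright, about 30–35 mm from the centre (limit 51 along each side) |
| Corer | Long | Flat, within a few degrees of the tray's axis; released about 30 mm from the centre along it |

- **Apple and jar:** they measured within about 2 mm of where they were at the start.
- **Arm:** it ended open and clear of everything. The highest force I saw was about 20 N, when the first cutter was pressed lightly onto the tray floor.
- **Disagreements:** the top and scene views differed by about 2–4 mm on most positions. The first cutter's y differed by about 8 mm between its release position and the last top view, still well inside the limit.

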